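# Lock the tray punch and hold its sprung guard just below balance

### The job

Make the tray punch safe for a guard check: first take the red-headed lock pin from its wooden rest and drop it fully home through the lever into the punch head, without swinging the lever. Then take the yellow sprung guard by its round side bar, raise it clearly past its balance point (the red mark, about 63 degrees open) without letting it fly wide open, ease it back down and finish holding it still about 10 degrees below the balance point: do not let go. Leave the pin in, and leave the basin, glass dish, tray and scoop where they are.

Things in the scene. Friction and masses are not known exactly. Their poses are not given: they have to be found in the camera images.
- pin_grip (a point): Upright steel lock pin, z along it. Point on its axis in the red head (16 mm diameter, 40 mm tall: 22 mm below to 18 mm above this point). Under the head a 20 mm wide, 4 mm flange, underside 26 mm below this point; then a 9 mm shank 40 mm long, chamfered: tip 66 mm below this point. About 60 g.
- pin_tip (a point): Centre of the lock pin's lower end.
- pin_rest: Fixed dark wooden block 60 x 60 x 50 mm high, origin at the centre of its underside; the pin stands in the 11 mm upright hole in its middle, 40 mm deep in it, with the flange on the block's top.
- lock_hole (a point): Mouth of the upright lock hole, level with the lever's top, 122 mm above the bench; 13 mm wide through the 8 mm steel lever and on into the iron head. Pin home: flange on the lever, tip 40 mm below this point. Axes are the punch's: x from the lever's black knob (115 mm off at -x, 33 mm tall) along the lever to the spindle (90 mm off at +x, 12 mm tall); y from guard to head.
- lever (a joint): Punch lever, turns about the upright spindle; 0 = at rest against its stop, where the holes line up (a spring keeps it there); grows as it swings out. rad.
- guard (a joint): Yellow sprung guard, a flat plate 180 (along the hinge) x 165 x 8 mm; 0 = shut and level, grows as it opens, stop at 1.75 rad. Balance point at 1.10 rad (63 degrees): below it the guard falls shut if let go, above it it swings open by itself. Mass 0.8 kg with a lift-assist spring: under 2 N at the bar lifts it.
- guard_grip (a point): Where to grip the guard's round steel side bar: 14 mm diameter, 72 mm long, parallel to the hinge, sticking out of the guard's free corner towards the robot. From here the plate's edge is 40 mm, the end collar (20 mm wide) 30 mm. 100 mm above the bench when shut; clear bench below. x axis along the bar towards the plate; the bar may turn in a grip from above.
- guard_axis (a point): Point on the guard's hinge axis straight beside guard_grip (160 mm from it), 100 mm above the bench. Fixed to the punch; x axis along the hinge, -y towards the shut guard's bar, z up. With the guard open by q, guard_grip is at (0, -160 cos q, 160 sin q) mm in this frame.
- punch: Fixed cast-iron tray punch, foot 200 x 300 x 22 mm, origin at the centre of its underside, x from its front (bar and lever knob side) to its back; guarded die bed on the -y side, head with lever on the +y side, 122 mm high.
- basin: Bystander: cream enamel bowl 170 mm wide, 55 mm high; origin at its underside.
- dappen: Bystander: green glass dappen dish 44 mm wide, 30 mm high; origin at its underside.
- tray: Bystander: dull tin upper impression tray about 90 x 65 x 17 mm; origin at its underside.
- scoop: Bystander: brass measuring scoop, 36 mm cup with thin handle, 110 mm long, 26 mm high; origin under the cup.

How it is judged (in metres and radians):
On the way, in this order (a step that is already met when the one before it is completed fails the run):
1. the lock pin is fully home through lever and head while the guard is still shut (horizontal distance between pin_tip and lock_hole below 0.006 m and z of pin_tip in the frame of lock_hole below -0.036 m and angle between pin_tip's own z axis and vertical below 0.12 rad and value of joint guard below 0.1 rad), for 0.2 s.
2. the guard is raised clearly past its balance point (value of joint guard above 1.14 rad), for 0.1 s.
At the end, for the whole second after the job is handed in: The guard is held still by the gripper 0.05 to 0.30 rad (3 to 17 degrees) below its balance point of 1.10 rad, nothing else props it, and the pin is home (within 4 mm of full depth) through the lever at rest (value of joint guard between 0.8 and 1.05 rad and velocity of joint guard between -0.05 and 0.05 rad/s and contact force between guard and the fingers above 0.2 N and contact force between guard and pin below 0.1 N and contact force between guard and basin below 0.1 N and contact force between guard and dappen below 0.1 N and contact force between guard and tray below 0.1 N and contact force between guard and scoop below 0.1 N and horizontal distance between pin_tip and lock_hole below 0.006 m and z of pin_tip in the frame of lock_hole below -0.036 m and angle between pin_tip's own z axis and vertical below 0.12 rad and value of joint lever below 0.1 rad); the arm keeps its last pose, push and grip.
It fails at once if the guard flies wide open (over 1.5 rad) (value of joint guard above 1.5 rad).
It fails at once if the lever is swung (value of joint lever above 0.25 rad).
It fails at once if a bystander is disturbed (over 30 mm) (distance of any of basin, dappen, tray, scoop from where it was at the start of the episode above 0.03 m).
It also fails if it takes over 64 s, if anything falls off the work surface, if the arm or the gripper's body presses on something with over 40 N, if the wrist force passes 120 N, or if a joint passes its speed limit or range.

### The arm

A 7-joint arm with a two-finger parallel gripper is mounted at the origin on the work surface. World frame = base frame: x ahead of the robot, y to its left, z up, the work surface at z = 0. Lengths are in m, angles in degrees, forces in N, time in s.
With the tool pointing down it reaches from about 0.4 to 0.875 m from the base axis. Payload 19.3 kg.
Tool frame: the origin (TCP) lies at the very end of the fingers, on their centre line; the grasp point (between the pads) lies 19 mm behind it (env.tcp_to_grasp is the distance from the TCP to the grasp point, in m); z points along the fingers, x is the direction in which the jaws open and shut, and the axes are right-handed (so a half turn about z gives the same grasp; the last joint's range is limited). The gripper opens to 85 mm and grips with 20 to 120 N. Pads are 22 mm wide; open, the fingers measure 114 mm over their backs; the gripper's body (76 mm by 85 mm) begins 54 mm behind the grasp point. The pads swing forward as they close: fully open they stand 13 mm farther back than shut.
Start: joints at [60.321, 29.874, -2.08, 91.645, 1.215, 58.505, -6.463], TCP at [0.271, -0.563, 0.231] pointing down, gripper open.
Joint ranges: [-166.77, 166.77], [-17.47, 122.26], [-85.68, 81.53], [9.62, 139.38], [-72.42, 252.41], [9.2, 110.78], [-144.41, 144.41]. Speed limits (degrees/s): [108.29, 108.29, 136.94, 136.94, 172.46, 172.46, 172.46].

### API

Orientations are given as a 3x3 rotation matrix whose columns are the frame's x, y, z axes.
In Python, from bench import env gives the robot as it stands.
- The arm moves only by the tool step_arm, never from a script. Its argument "increments" is a list of rows, each a list of 6 numbers: the shift along the tool's x, y, z in m, then the turn, a rotation vector about the tool's x, y, z in degrees. In form: [[dx, dy, dz, wx, wy, wz], ...]. A call has 1 to 10 rows; each row is the pose to reach, as a shift and turn from the pose measured when the call began, along the tool's axes at that moment; what a row does not reach only later rows make up. A row lasts 1/12 s, in which the tool goes at most 41.7 mm and 7.16 degrees, less where a joint would pass 70% of its speed; a pose out of reach is approached as far as the arm can. A call with a gripper value outside its range is refused whole. "jaw" is the finger opening in m, from 0 to 0.0854, set as the call begins (left out, the last holds). The fingers move at their own pace and stop on an object; the grip force is fixed at half the most. Time passes only in rows, so rows that repeat a pose let the fingers close. It gives the time, the measured TCP pose, the force and the opening at its end, in the units of the state.
- env.state(): the state, without advancing time (a new reading comes with each control period).
- env.grab_frame(name): name is "scene" or "top"; returns a dict with "image" (400x640x3 uint8, red, green, blue), "camera_matrix" (3x3 intrinsics, pixels), "R" (3x3) and "t" (3): a world point X has camera coordinates R X + t. Camera axes: x right, y down, z forward; pixel columns grow to the right and rows downward; lengths in m; the calibration is good to about 2 mm. A picture is of the moment at which its call begins. There is no depth.
- env.job_done(): hands the job in, once; it reports no verdict.
The state is a dict: "time_s": time; "qpos": joint angles; "joint_vel": joint speeds; "joint_torque": joint torques, N m; "position": TCP position; "ee_rot": TCP orientation; "force": force on the tool from outside, world axes, zero at the start; "torque": the same for the moment, N m; "gripper_width": finger opening in m.
Only numpy, scipy, OpenCV 4.12 (cv2) and the standard library are available. Lean on these libraries where they do the work, as an engineer would, in place of code of your own. Each camera call takes 0.05 s, during which the arm holds its last target. There are 200 camera calls.

## Working session

There is one attempt and no reset: what is moved stays moved. The work goes in short steps, Python scripts to look and compute and a tool call to move; the robot and the scene stay as the last step left them, time stands still between calls to the robot, and variables do not carry over. Pictures are saved under pics/ and viewed, about 8 in all and at most 12, crops included, and the job is handed in when it is done.

Besides the shell and the picture viewer there is one more tool, called after "Emit:" as name(argument=value, ...) on one line, values as JSON. step_arm: Moves the arm, as the interface text tells. Its arguments: {"type":"object","properties":{"increments":{"type":"array"},"jaw":{"type":"number"}},"required":["increments"]}

```bash
mkdir -p pics; ls; python3 - <<'E'
from bench import env
import cv2,pickle
s=env.state();print(s['time_s'],s['position'],s['ee_rot'],s['force'],s['gripper_width'],env.tcp_to_grasp)
for n in("scene","top"):
    f=env.grab_frame(n);pickle.dump(f,open(f'{n}0.pkl','wb'))
    cv2.imwrite(f'pics/{n}0.png',f['image'][:,:,::-1]);print(n,f['camera_matrix'],f['R'],f['t'])
E
```

```text
pics
0.0 [ 0.27045435 -0.56307689  0.23072719] [[ 4.32974858e-01 -9.01405826e-01 -5.55586936e-04]
 [-9.01405269e-01 -4.32975210e-01  1.00453177e-03]
 [-1.14604616e-03  6.58719889e-05 -9.99999341e-01]] [ 1.0502928  -0.04431277 -0.67780794] 0.0855157141518848 0.0187
scene [[454.38532048   0.         323.92739244]
 [  0.         454.38532048 206.157841  ]
 [  0.           0.           1.        ]] [[ 0.84534254  0.53417364 -0.00738368]
 [ 0.30493264 -0.49381956 -0.81434533]
 [-0.43864802  0.68614922 -0.58033366]] [-0.45293717 -0.07898564  1.57152862]
top [[405.8960245    0.         318.52605   ]
 [  0.         405.8960245  195.82042054]
 [  0.           0.           1.        ]] [[-1.78217530e-02 -9.99841177e-01  8.02283060e-05]
 [-9.78514308e-01  1.74251256e-02 -2.05441267e-01]
 [ 2.05407240e-01 -3.73982806e-03 -9.78669443e-01]] [0.04301384 0.54251658 1.23799549]
```

View pics/scene0.png

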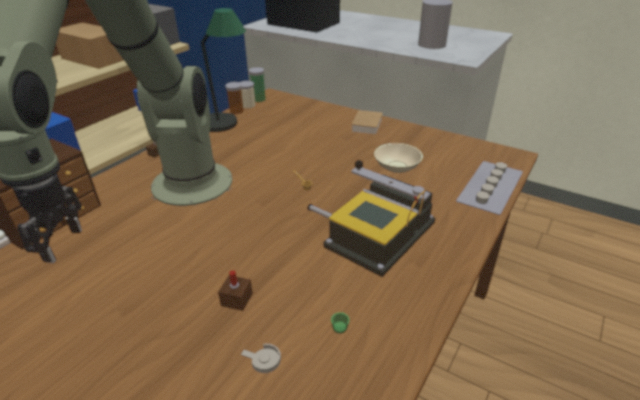

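View pics/top0.png

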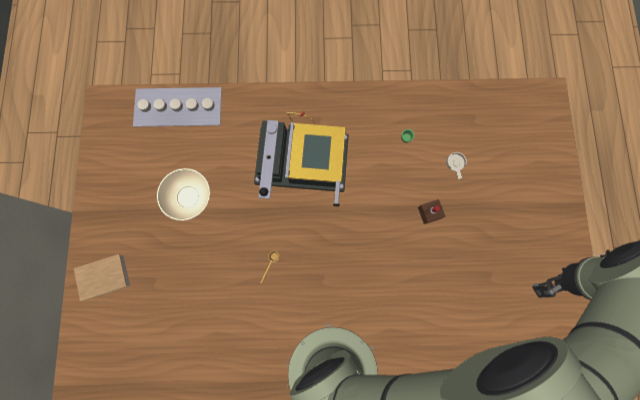

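The top view shows the punch (lever 264–271, 127–191; bar 336, 183–205) and the pin rest at (432,211). The scene view shows the pin at (233,275). I'll zoom in on both.

```bash
cat > h.py <<'E'
import numpy as np,cv2,pickle
def ray(f,u,v):
    K,R,t=f['camera_matrix'],f['R'],f['t']
    d=R.T@np.linalg.solve(K,[u,v,1.]);return -R.T@t,d/np.linalg.norm(d)
def onz(f,u,v,z):
    c,d=ray(f,u,v);return c+d*(z-c[2])/d[2]
def tri(a,b):
    A=0;B=0
    for c,d in(a,b):
        P=np.eye(3)-np.outer(d,d);A=A+P;B=B+P@c
    return np.linalg.solve(A,B)
def proj(f,X):
    p=f['camera_matrix']@(f['R']@np.asarray(X)+f['t']);return p[:2]/p[2]
def mask(f,lo,hi,box=None):
    h=cv2.cvtColor(f['image'],cv2.COLOR_RGB2HSV);m=cv2.inRange(h,lo,hi)
    if box:
        z=np.zeros_like(m);x0,y0,x1,y1=box;z[y0:y1,x0:x1]=m[y0:y1,x0:x1];m=z
    return m
def cen(m):
    v,u=np.nonzero(m);return u.mean(),v.mean(),len(u)
E
python3 - <<'E'
from h import *
T=pickle.load(open('top0.pkl','rb'));S=pickle.load(open('scene0.pkl','rb'))
i=T['image'][105:220,240:360,::-1];j=T['image'][190:230,410:450,::-1]
k=S['image'][145:285,290:450,::-1];
a=cv2.resize(i,None,fx=5,fy=5,interpolation=cv2.INTER_CUBIC)
b=cv2.resize(j,None,fx=5,fy=5,interpolation=cv2.INTER_CUBIC)
c=np.zeros((575,800,3),np.uint8);c[:,:600]=a;c[:200,600:]=b
cv2.imwrite('pics/c1.png',c)
cv2.imwrite('pics/c2.png',cv2.resize(k,None,fx=4,fy=4,interpolation=cv2.INTER_CUBIC))
r=[]
for f,box in((T,(415,190,450,230)),(S,(215,260,255,310))):
    m=mask(f,(0,150,90),(8,255,255),box)|mask(f,(172,150,90),(180,255,255),box)
    v,u=np.nonzero(m);print(cen(m),u.min(),u.max(),v.min(),v.max());r.append(ray(f,*cen(m)[:2]))
print(tri(*r))
E
```

```text
(np.float64(436.2), np.float64(208.06666666666666), 30) 433 439 205 210
(np.float64(232.7826086956522), np.float64(276.6521739130435), 69) 229 236 271 283
[ 0.49144763 -0.33187568  0.08260888]
```

View pics/c1.png

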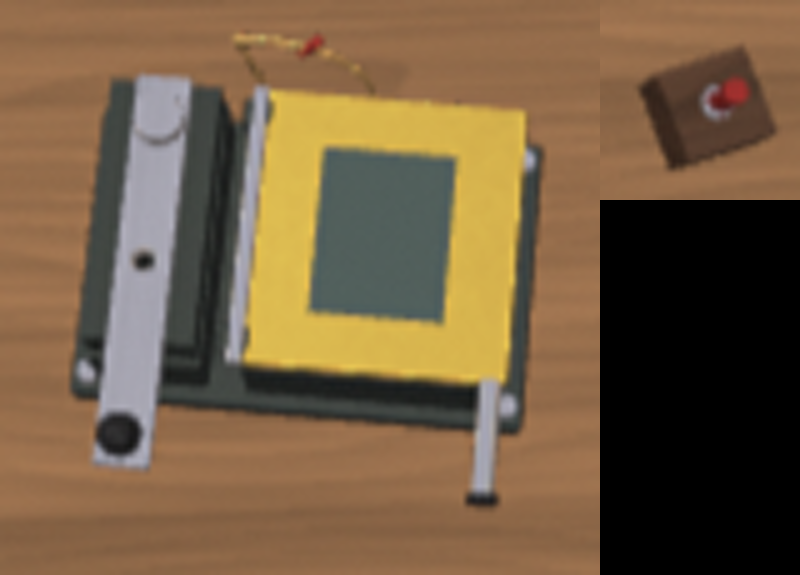

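View pics/c2.png

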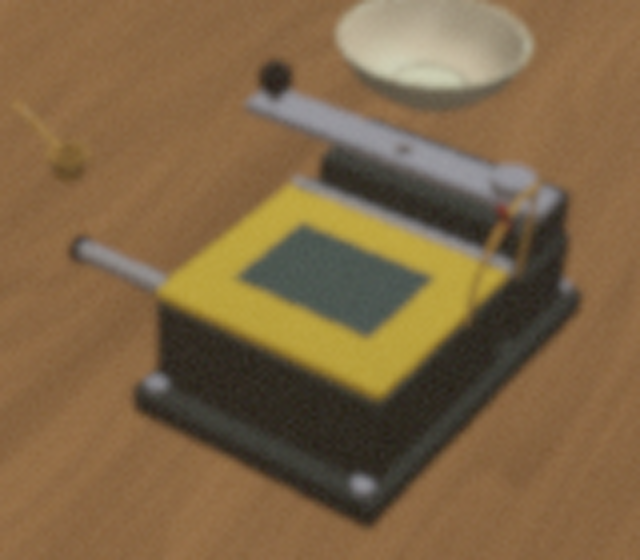

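The top crop gives the hole at (268.2,157.2), the bar from (337.2,181) to the collar at (336,204.5) and the knob at (263.5,191.5). The scene crop gives the hole at (390.4,182).

```bash
python3 - <<'E'
from h import *
np.set_printoptions(precision=4,suppress=True)
T=pickle.load(open('top0.pkl','rb'));S=pickle.load(open('scene0.pkl','rb'))
t=lambda x,y:((x+.5)/5-.5+240,(y+.5)/5-.5+105)
s=lambda x,y:((x+.5)/4-.5+290,(y+.5)/4-.5+145)
print('pin top',onz(T,436.2,208.07,.082),'scene',onz(S,232.8,276.65,.076))
print('hole',onz(T,*t(143,261),.122),onz(S,*s(403,149),.122),tri(ray(T,*t(143,261)),ray(S,*s(403,149))))
L=[onz(T,*t(*p),.122) for p in((94,463),(150,467),(136,76),(190,79))]
d=(L[2]+L[3]-L[0]-L[1])/2;print('lever',L,d,np.degrees(np.arctan2(d[1],d[0])))
G=[onz(T,*t(*p),.104) for p in((270,90),(526,111),(503,383),(244,366))]
print('guard',G)
for a,b in((3,0),(2,1),(1,0),(2,3)):
    e=G[b]-G[a];print(np.linalg.norm(e),np.degrees(np.arctan2(e[1],e[0])))
c=onz(T,*t(482,497),.10);c2=onz(T,*t(488,381),.107);print('collar',c,onz(S,*s(82,247),.10),'edge',c2,onz(S,*s(161,284),.1))
# block edges yaw
j=lambda x,y:((x-600+.5)/5-.5+410,(y+.5)/5-.5+190)
B=[onz(T,*j(*p),.05) for p in((652,82),(744,47),(775,130),(683,166))]
print('block',np.mean(B,0),[np.degrees(np.arctan2(*(B[k+1]-B[k])[1::-1])) for k in range(3)])
from bench import env
print(env.state()['qpos'])
E
```

```text
pin top [ 0.4925 -0.3311  0.082 ] scene [ 0.4852 -0.328   0.076 ]
hole [0.6552 0.1867 0.122 ] [0.6514 0.1864 0.122 ] [0.6533 0.1856 0.1236]
lever [array([0.5284, 0.2153, 0.122 ]), array([0.5253, 0.1814, 0.122 ]), array([0.7767, 0.192 , 0.122 ]), array([0.7741, 0.158 , 0.122 ])] [ 0.2486 -0.0234  0.    ] -5.370082101162831
guard [array([0.7732, 0.1088, 0.104 ]), array([ 0.7561, -0.0541,  0.104 ]), array([ 0.5782, -0.0343,  0.104 ]), array([0.5919, 0.1258, 0.104 ])]
0.18211838281944476 -5.372167095181736
0.1790150095333659 -6.340056024024087
0.1637333813237994 84.00716827301034
0.1607055599454359 85.11103354538848
collar [ 0.5075 -0.0196  0.1   ] [ 0.5011 -0.0167  0.1   ] edge [ 0.5789 -0.0249  0.107 ] [ 0.5715 -0.0245  0.1   ]
block [ 0.4894 -0.3276  0.05  ] [np.float64(-70.2560687853219), np.float64(-164.0351505908822), np.float64(110.0873120754033)]
[60.3186 29.9061 -2.08   91.6695  1.2153 58.5063 -6.4623]
```

```bash
cat >> h.py <<'E'
from scipy.spatial.transform import Rotation as Ro
def inc(p,yaw=-95.7):
    from bench import env
    s=env.state();R=np.array(s['ee_rot']);c,n=np.cos(np.radians(yaw)),np.sin(np.radians(yaw))
    D=np.array([[c,n,0],[n,-c,0],[0,0,-1.]])
    dp=R.T@(np.array(p)-s['position']);w=Ro.from_matrix(R.T@D).as_rotvec(degrees=True)
    print('t',round(s['time_s'],2),'pos',np.round(s['position'],4),'F',np.round(s['force'],1),'w',round(s['gripper_width'],4))
    print(np.round(dp,4).tolist()+np.round(w,2).tolist())
E
python3 -c "
from h import *
inc([.489,-.3295,.20])
T=pickle.load(open('scene0.pkl','rb'));print(-T['R'].T@T['t'])
T=pickle.load(open('top0.pkl','rb'));print(-T['R'].T@T['t'])"
```

```text
t 0.1 pos [ 0.2705 -0.5631  0.2308] F [-0.2  0.2 -0.8] w 0.0851
[-0.1159, -0.2982, 0.0309, 0.02, 0.06, 31.36]
[ 1.09632027 -0.8753607   0.84434504]
[0.27733358 0.03818348 1.3230402 ]
```

Emit:
step_arm(increments=[[-0.116,-0.298,0.031,0,0,31.4],[-0.116,-0.298,0.031,0,0,31.4],[-0.116,-0.298,0.031,0,0,31.4],[-0.116,-0.298,0.031,0,0,31.4],[-0.116,-0.298,0.031,0,0,31.4],[-0.116,-0.298,0.031,0,0,31.4],[-0.116,-0.298,0.031,0,0,31.4],[-0.116,-0.298,0.031,0,0,31.4],[-0.116,-0.298,0.031,0,0,31.4],[-0.116,-0.298,0.031,0,0,31.4]], jaw=0.06)

```text
time_s: 0.93
position: [0.49, -0.3275, 0.1993]
ee_rot: [[-0.096, -0.995, -0.001], [-0.995, 0.096, 0.002], [-0.002, 0.001, -1.0]]
force: [-0.7, -1.6, -0.5]
gripper_width: 0.0601
```

```bash
python3 -c "
from h import *
inc([.489,-.3295,.11])"
```

```text
t 0.93 pos [ 0.49   -0.3275  0.1993] F [-0.7 -1.6 -0.5] w 0.0601
[0.0023, 0.0007, 0.0893, 0.07, 0.1, 0.18]
```

Emit:
step_arm(increments=[[0.002,0.001,0.04,0,0,0],[0.002,0.001,0.08,0,0,0],[0.002,0.001,0.089,0,0,0],[0.002,0.001,0.089,0,0,0]])

```text
time_s: 1.27
position: [0.4867, -0.3293, 0.1082]
ee_rot: [[-0.097, -0.995, -0.006], [-0.995, 0.097, 0.004], [-0.003, 0.006, -1.0]]
force: [-0.2, -0.3, 1.5]
gripper_width: 0.0598
```

```bash
python3 - <<'E'
from h import *
from bench import env
T=env.grab_frame('top');S=env.grab_frame('scene')
g=lambda f,x0,y0,x1,y1,k:cv2.resize(f['image'][y0:y1,x0:x1,::-1],None,fx=k,fy=k,interpolation=cv2.INTER_CUBIC)
c=np.hstack([g(T,400,170,480,250,5),g(S,192,230,272,310,5)])
p=env.state()['position'];print(p,proj(T,p),proj(S,p))
for f,x0,y0,o in((T,400,170,0),(S,192,230,400)):
    u,v=proj(f,p);cv2.drawMarker(c,(int((u-x0)*5+o+2),int((v-y0)*5+2)),(255,0,255),1,12)
cv2.imwrite('pics/p1.png',c)
E
```

```text
[ 0.48882433 -0.3302011   0.11165819] [438.76120505 207.532511  ] [231.44116101 266.7875537 ]
```

View pics/p1.png

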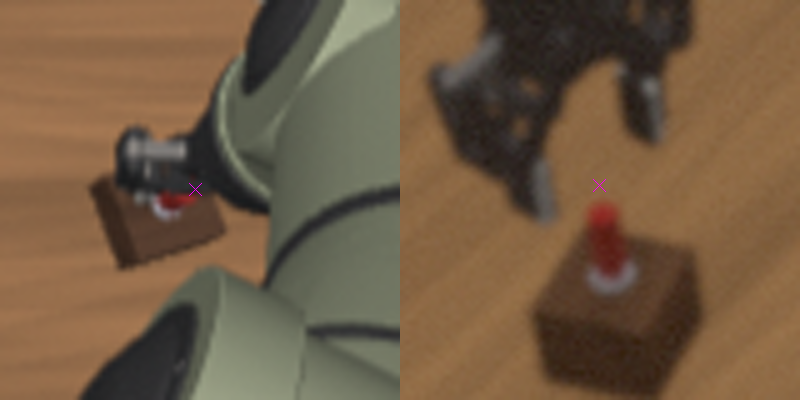

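The right crop shows the pin head at (603,212) between the fingers, just under the TCP mark, so it is well lined up. Going down.

```bash
python3 -c "
from h import *
inc([.488,-.3295,.061])"
```

```text
t 1.37 pos [ 0.4888 -0.3302  0.1117] F [ 0.4 -0.   0.4] w 0.0603
[-0.0006, 0.0009, 0.0507, 0.04, 0.06, 0.12]
```

Emit:
step_arm(increments=[[0,0.001,0.025,0,0,0],[0,0.001,0.045,0,0,0],[0,0.001,0.051,0,0,0],[0,0.001,0.051,0,0,0]])

```text
time_s: 1.7
position: [0.4878, -0.3304, 0.0612]
ee_rot: [[-0.098, -0.995, -0.001], [-0.995, 0.098, 0.001], [-0.001, 0.001, -1.0]]
force: [-0.9, -0.1, 0.1]
gripper_width: 0.06
```

Emit:
step_arm(increments=[[0,0,0,0,0,0],[0,0,0,0,0,0],[0,0,0,0,0,0],[0,0,0,0,0,0],[0,0,0,0,0,0],[0,0,0,0,0,0]], jaw=0.005)

```text
time_s: 2.2
position: [0.4884, -0.3307, 0.0624]
ee_rot: [[-0.098, -0.995, 0.001], [-0.995, 0.098, 0.0], [-0.0, -0.001, -1.0]]
force: [-1.4, 0.5, 11.6]
gripper_width: 0.0143
```

```bash
python3 -c "
from h import *
inc([.488,-.3295,.201])"
```

```text
t 2.2 pos [ 0.4884 -0.3307  0.0624] F [-1.4  0.5 11.6] w 0.0143
[-0.0013, 0.0004, -0.1386, -0.04, 0.02, 0.09]
```

Emit:
step_arm(increments=[[0,0,-0.015,0,0,0],[0,0,-0.04,0,0,0],[0,0,-0.07,0,0,0],[0,0,-0.1,0,0,0],[0,0,-0.138,0,0,0],[0,0,-0.138,0,0,0]])

```text
time_s: 2.7
position: [0.4905, -0.3324, 0.2075]
ee_rot: [[-0.098, -0.995, 0.009], [-0.995, 0.098, -0.004], [0.003, -0.009, -1.0]]
force: [0.4, -1.3, 0.1]
gripper_width: 0.0142
```

```bash
python3 - <<'E'
from h import *
from bench import env
S=env.grab_frame('scene')
# nominal pin tip: tip is 66 below pin_grip(.076) -> z .010 when TCP .0624 => 52 below TCP
p=np.array(env.state()['position']);tip=p-[0,0,.052]
print(proj(S,p),proj(S,tip))
u0,v0=[int(a) for a in proj(S,p-[0,0,.02])]
u0-=40;v0-=40
c=cv2.resize(S['image'][v0:v0+80,u0:u0+80,::-1],None,fx=6,fy=6,interpolation=cv2.INTER_CUBIC)
for X in (p,tip):
    u,v=proj(S,X);cv2.drawMarker(c,(int((u-u0)*6+3),int((v-v0)*6+3)),(255,0,255),1,12)
print(u0,v0);cv2.imwrite('pics/p2.png',c)
inc([.653,.1855,.23])
E
```

```text
[226.04956805 236.6045048 ] [229.05580489 254.2129727 ]
187 203
t 2.75 pos [ 0.4898 -0.3318  0.2045] F [-0.1  0.1 -1.5] w 0.0142
[-0.5307, -0.112, -0.026, -0.39, -0.13, 0.09]
```

View pics/p2.png

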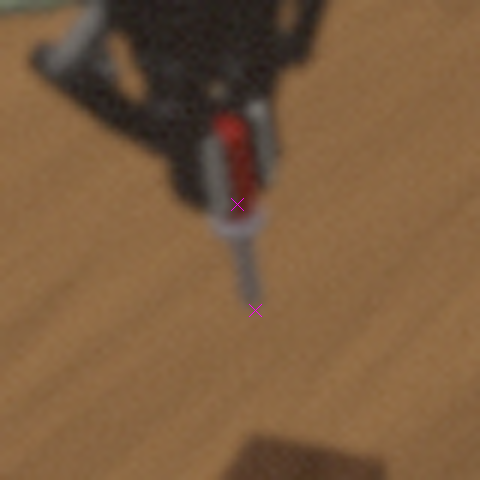

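The pin hangs straight, tip at about (253,305) against a predicted (255,310). Carrying it over.

Emit:
step_arm(increments=[[-0.53,-0.112,-0.02,0,0,0],[-0.53,-0.112,-0.02,0,0,0],[-0.53,-0.112,-0.02,0,0,0],[-0.53,-0.112,-0.02,0,0,0],[-0.53,-0.112,-0.02,0,0,0],[-0.53,-0.112,-0.02,0,0,0],[-0.53,-0.112,-0.02,0,0,0],[-0.53,-0.112,-0.02,0,0,0],[-0.53,-0.112,-0.02,0,0,0],[-0.53,-0.112,-0.02,0,0,0]])

```text
time_s: 3.58
position: [0.6149, 0.0679, 0.2182]
ee_rot: [[-0.098, -0.995, 0.006], [-0.995, 0.098, -0.003], [0.002, -0.006, -1.0]]
force: [1.2, -1.5, -0.7]
gripper_width: 0.0145
```

```bash
python3 -c "
from h import *
inc([.653,.185,.205])"
```

```text
t 3.58 pos [0.6149 0.0679 0.2182] F [ 1.2 -1.5 -0.7] w 0.0145
[-0.1203, -0.0264, 0.0131, -0.35, -0.14, 0.09]
```

Emit:
step_arm(increments=[[-0.12,-0.026,0.005,0,0,0],[-0.12,-0.026,0.013,0,0,0],[-0.12,-0.026,0.013,0,0,0],[-0.12,-0.026,0.013,0,0,0],[-0.12,-0.026,0.013,0,0,0],[-0.12,-0.026,0.013,0,0,0]])

```text
time_s: 4.08
position: [0.6523, 0.1842, 0.2043]
ee_rot: [[-0.098, -0.995, 0.005], [-0.995, 0.098, -0.004], [0.003, -0.005, -1.0]]
force: [1.0, -0.3, -0.5]
gripper_width: 0.0145
```

```bash
python3 - <<'E'
from h import *
from bench import env
S=env.grab_frame('scene');T=env.grab_frame('top')
pickle.dump((S,T),open('hov.pkl','wb'))
p=np.array(env.state()['position']);tip=p-[0,0,.052]
print(p,proj(S,tip),proj(T,tip))
c=np.hstack([cv2.resize(S['image'][130:200,350:430,::-1],None,fx=6,fy=6,interpolation=cv2.INTER_CUBIC),
 cv2.resize(T['image'][125:195,240:290,::-1],None,fx=6,fy=6,interpolation=cv2.INTER_CUBIC)])
u,v=proj(S,tip);cv2.drawMarker(c,(int((u-350)*6+3),int((v-130)*6+3)),(255,0,255),1,10)
cv2.imwrite('pics/p3.png',c)
E
```

```text
[0.65254661 0.18309403 0.20506876] [391.07084538 173.48378885] [268.12955383 154.5292614 ]
```

View pics/p3.png

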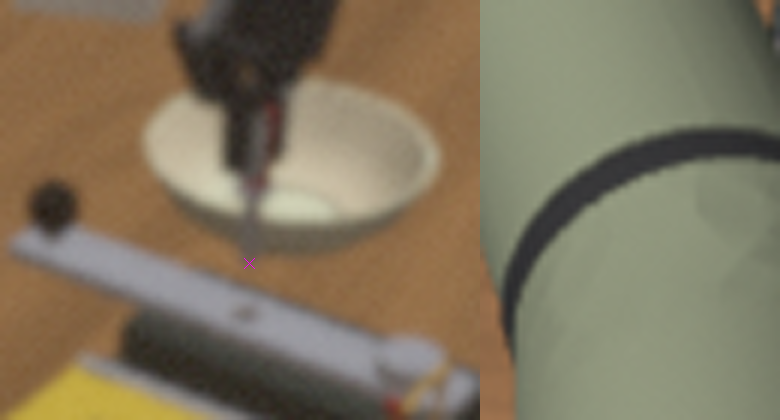

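The scene crop shows the tip at about (249,258), roughly 1 px above its projection, and the hole at (247,313). I'll compute the hole with that bias taken out.

```bash
python3 - <<'E'
from h import *
S,T=pickle.load(open('hov.pkl','rb'))
h=np.array([350+247.5/6-.5,130+313.5/6-.5])
for dv in(0,.6,1):
  for du in (0,.4): print(dv,du,onz(S,h[0]+du,h[1]+dv,.122))
inc([.653,.184,.182])
E
```

```text
0 0 [0.65202472 0.18762576 0.122     ]
0 0.4 [0.65302984 0.18824465 0.122     ]
0.6 0 [0.65345138 0.18462982 0.122     ]
0.6 0.4 [0.65445447 0.18524751 0.122     ]
1 0 [0.65439932 0.18263916 0.122     ]
1 0.4 [0.65540106 0.18325605 0.122     ]
t 4.18 pos [0.6525 0.1831 0.2051] F [-0.8 -0.4  0.1] w 0.0144
[-0.001, -0.0002, 0.0231, -0.35, -0.18, -0.0]
```

Emit:
step_arm(increments=[[-0.001,-0.001,0.013,-0.3,-0.2,0],[-0.001,-0.001,0.026,-0.3,-0.2,0],[-0.001,-0.001,0.026,-0.3,-0.2,0],[-0.001,-0.001,0.026,-0.3,-0.2,0]])

```text
time_s: 4.52
position: [0.6533, 0.1832, 0.1779]
ee_rot: [[-0.1, -0.995, -0.001], [-0.995, 0.1, -0.0], [0.001, 0.001, -1.0]]
force: [-0.8, 0.1, -0.0]
gripper_width: 0.0139
```

```bash
python3 - <<'E'
from h import *
from bench import env
F=[env.grab_frame('scene') for _ in range(4)];S=F[0]
S['image']=np.mean([f['image'] for f in F],0).astype(np.uint8)
p=np.array(env.state()['position']);tip=p-[0,0,.052]
print(p,proj(S,tip),proj(S,[tip[0],tip[1],.122]))
c=cv2.resize(S['image'][150:200,365:415,::-1],None,fx=12,fy=12,interpolation=cv2.INTER_CUBIC)
u,v=proj(S,tip);cv2.drawMarker(c,(int((u-365)*12+6),int((v-150)*12+6)),(255,0,255),1,10)
cv2.imwrite('pics/p4.png',c);inc([.654,.1845,.175])
E
```

```text
[0.65401801 0.18393023 0.17954161] [390.9690544  180.92202397] [390.82203548 182.51278747]
t 4.72 pos [0.654  0.1839 0.1795] F [-0.  -0.  -0.7] w 0.0141
[-0.0006, 0.0001, 0.0045, -0.09, 0.04, -0.01]
```

View pics/p4.png

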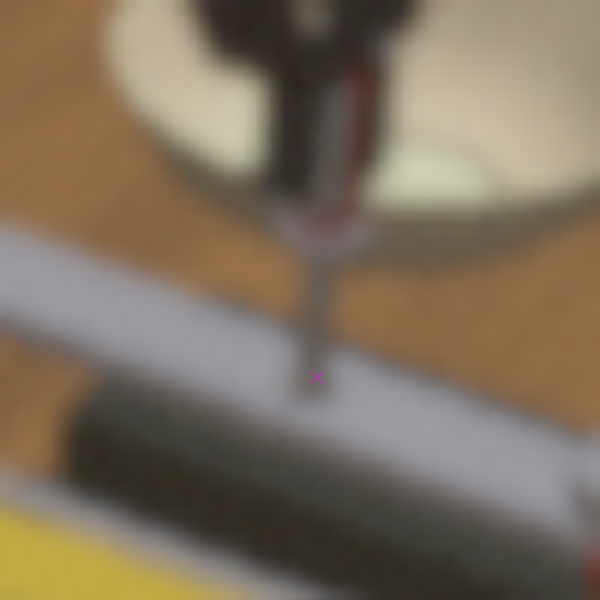

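The tip (317,377) sits right above the dark hole (about 312,390). Lowering slowly.

Emit:
step_arm(increments=[[0,0,0.004,0,0,0],[0,0,0.007,0,0,0],[0,0,0.01,0,0,0],[0,0,0.012,0,0,0],[0,0,0.012,0,0,0]])

```text
time_s: 5.13
position: [0.6538, 0.1841, 0.1669]
ee_rot: [[-0.099, -0.995, 0.001], [-0.995, 0.099, 0.0], [-0.001, -0.001, -1.0]]
force: [-1.0, 1.2, -0.9]
gripper_width: 0.0144
```

It's 7 mm into the hole with no force. Continuing down.

Emit:
step_arm(increments=[[0,0,0.005,0,0,0],[0,0,0.01,0,0,0],[0,0,0.015,0,0,0],[0,0,0.02,0,0,0],[0,0,0.025,0,0,0],[0,0,0.028,0,0,0],[0,0,0.03,0,0,0],[0,0,0.03,0,0,0]])

```text
time_s: 5.8
position: [0.6535, 0.1842, 0.1364]
ee_rot: [[-0.099, -0.995, 0.0], [-0.995, 0.099, 0.0], [-0.0, -0.0, -1.0]]
force: [-1.1, 2.8, -2.1]
gripper_width: 0.0144
```

Emit:
step_arm(increments=[[0,0,0.001,0,0,0],[0,0,0.002,0,0,0],[0,0,0.003,0,0,0],[0,0,0.004,0,0,0],[0,0,0.004,0,0,0]])

```text
time_s: 6.22
position: [0.6539, 0.1844, 0.1348]
ee_rot: [[-0.099, -0.995, 0.002], [-0.995, 0.099, 0.001], [-0.001, -0.002, -1.0]]
force: [-12.2, -0.4, 28.7]
gripper_width: 0.0145
```

The flange is seated (28 N up). Releasing and retreating.

Emit:
step_arm(increments=[[0,0,-0.001,0,0,0],[0,0,-0.001,0,0,0],[0,0,-0.001,0,0,0],[0,0,-0.001,0,0,0],[0,0,-0.001,0,0,0]], jaw=0.06)

```text
time_s: 6.63
position: [0.6539, 0.1842, 0.1354]
ee_rot: [[-0.099, -0.995, 0.001], [-0.995, 0.099, 0.001], [-0.001, -0.001, -1.0]]
force: [-0.3, 0.4, -0.1]
gripper_width: 0.0597
```

Emit:
step_arm(increments=[[0,0,-0.01,0,0,0],[0,0,-0.03,0,0,0],[0,0,-0.06,0,0,0],[0,0,-0.09,0,0,0],[0,0,-0.1,0,0,0]])

```text
time_s: 7.05
position: [0.6551, 0.1844, 0.2406]
ee_rot: [[-0.1, -0.995, 0.006], [-0.995, 0.1, 0.002], [-0.003, -0.006, -1.0]]
force: [1.2, -1.2, 0.5]
gripper_width: 0.0601
```

```bash
python3 - <<'E'
from h import *
inc([.538,-.022,.20])
E
```

```text
t 7.05 pos [0.6551 0.1844 0.2406] F [ 1.2 -1.2  0.5] w 0.0601
[0.2172, 0.0962, 0.0393, -0.35, 0.18, -0.02]
```

Emit:
step_arm(increments=[[0.1,0.04,0,0,0,0],[0.2,0.095,0.03,0,0,0],[0.22,0.098,0.039,0,0,0],[0.22,0.098,0.039,0,0,0],[0.22,0.098,0.039,0,0,0],[0.22,0.098,0.039,0,0,0],[0.22,0.098,0.039,0,0,0],[0.22,0.098,0.039,0,0,0],[0.22,0.098,0.039,0,0,0]])

```text
time_s: 7.8
position: [0.5364, -0.0243, 0.2009]
ee_rot: [[-0.1, -0.995, 0.007], [-0.995, 0.1, 0.003], [-0.004, -0.007, -1.0]]
force: [-0.4, 0.6, 0.5]
gripper_width: 0.06
```

```bash
python3 - <<'E'
from h import *
from bench import env
inc([.536,-.0245,.081])
S=env.grab_frame('scene');T=env.grab_frame('top')
c=np.hstack([cv2.resize(S['image'][140:240,290:440,::-1],None,fx=4,fy=4,interpolation=cv2.INTER_CUBIC)[:400,:480],cv2.resize(T['image'][120:220,255:335,::-1],None,fx=4,fy=4,interpolation=cv2.INTER_CUBIC)])
u,v=proj(S,[.536,-.0245,.1]);cv2.drawMarker(c,(int((u-290)*4+2),int((v-140)*4+2)),(255,0,255),1,10)
cv2.imwrite('pics/p5.png',c)
E
```

```text
t 7.8 pos [ 0.5364 -0.0243  0.2009] F [-0.4  0.6  0.5] w 0.06
[0.0007, 0.0013, 0.1198, -0.4, 0.2, -0.02]
```

View pics/p5.png

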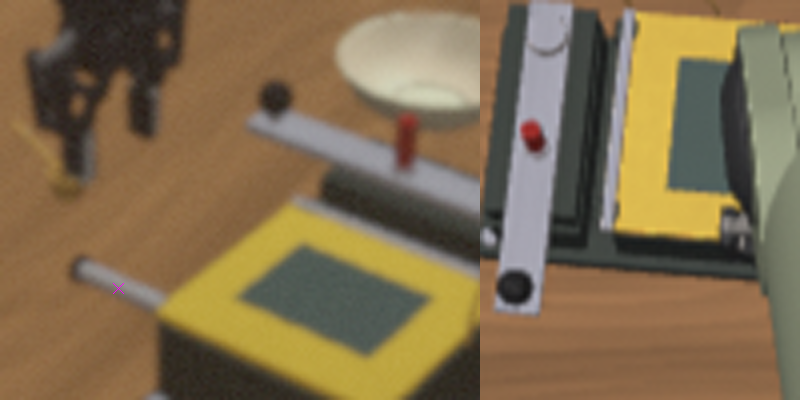

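The pin is home and upright, and the lever hasn't moved. The bar target (118,288) lies on the bar, about 43% of the way from collar to plate, as it should. Going down to grip it.

Emit:
step_arm(increments=[[0.001,0.001,0.04,-0.4,0.2,0],[0.001,0.001,0.08,-0.4,0.2,0],[0.001,0.001,0.11,-0.4,0.2,0],[0.001,0.001,0.12,-0.4,0.2,0],[0.001,0.001,0.12,-0.4,0.2,0]])

```text
time_s: 8.32
position: [0.5354, -0.0233, 0.0787]
ee_rot: [[-0.097, -0.995, -0.004], [-0.995, 0.097, 0.0], [0.0, 0.004, -1.0]]
force: [0.6, 0.0, -0.2]
gripper_width: 0.06
```

Emit:
step_arm(increments=[[0,0,0,0,0,0],[0,0,0,0,0,0],[0,0,0,0,0,0],[0,0,0,0,0,0],[0,0,0,0,0,0],[0,0,0,0,0,0]], jaw=0.004)

```text
time_s: 8.82
position: [0.5363, -0.0227, 0.0797]
ee_rot: [[-0.097, -0.995, -0.002], [-0.995, 0.097, 0.001], [-0.001, 0.002, -1.0]]
force: [2.0, 6.6, 5.3]
gripper_width: 0.0118
```

```bash
python3 - <<'E'
from h import *
from bench import env
inc([.536,-.0245,.081])
E
```

```text
t 8.82 pos [ 0.5363 -0.0227  0.0797] F [2.  6.6 5.3] w 0.0118
[0.0018, 0.0001, -0.0013, 0.11, 0.03, 0.16]
```

Emit:
step_arm(increments=[[0,0,-0.0096,0,0,0],[-0.001,0,-0.019,0,0,0],[-0.0026,0,-0.0286,0,0,0],[-0.0046,0,-0.038,0,0,0],[-0.007,0,-0.047,0,0,0],[-0.01,0,-0.056,0,0,0],[-0.014,0,-0.065,0,0,0],[-0.018,0,-0.074,0,0,0],[-0.023,0,-0.082,0,0,0],[-0.028,0,-0.09,0,0,0]])

```text
time_s: 9.65
position: [0.539, 0.0029, 0.1709]
ee_rot: [[-0.099, -0.995, -0.002], [-0.995, 0.099, -0.002], [0.002, 0.002, -1.0]]
force: [-3.1, -16.8, 7.1]
gripper_width: 0.0117
```

```bash
cat >> h.py <<'E'
def arc(qs):
    from bench import env
    s=env.state();R=np.array(s['ee_rot']);p0=np.array([.5363,-.0235,.0797]);n=np.array([.0985,.995,0])
    d=s['position']-p0;print('t',s['time_s'],'q',np.arctan2(d[2],.16-d@n),'r',np.hypot(d[2],.16-d@n),'F',np.round(s['force'],1),s['gripper_width'])
    D=np.array([[-.0985,-.995,0],[-.995,.0985,0],[0,0,-1.]])
    w=Ro.from_matrix(R.T@D).as_rotvec(degrees=True);print(np.round(w,2))
    for q in qs: print(q,np.round(R.T@(p0+n*.16*(1-np.cos(q))+[0,0,.16*np.sin(q)]-s['position']),4).tolist())
E
python3 -c "
from h import *
arc([.66,.72,.78,.84,.9,.96,1.02,1.07,1.12,1.16])"
```

```text
t 9.65 q 0.5996463862616538 r 0.16167635402582092 F [ -3.1 -16.8   7.1] 0.011711621347863138
[ 0.1  -0.12 -0.  ]
0.66 [-0.007, 0.0001, -0.0069]
0.72 [-0.0131, 0.0001, -0.0143]
0.78 [-0.0197, 0.0001, -0.0213]
0.84 [-0.0266, 0.0001, -0.028]
0.9 [-0.0339, 0.0001, -0.0342]
0.96 [-0.0416, 0.0001, -0.0399]
1.02 [-0.0496, 0.0001, -0.0452]
1.07 [-0.0565, 0.0001, -0.0492]
1.12 [-0.0636, 0.0001, -0.0529]
1.16 [-0.0694, 0.0001, -0.0556]
```

Emit:
step_arm(increments=[[-0.007,0,-0.007,0,0,0],[-0.013,0,-0.0145,0,0,0],[-0.0195,0,-0.0215,0,0,0],[-0.0265,0,-0.028,0,0,0],[-0.034,0,-0.034,0,0,0],[-0.0415,0,-0.04,0,0,0],[-0.0495,0,-0.045,0,0,0],[-0.0565,0,-0.049,0,0,0],[-0.0635,0,-0.053,0,0,0],[-0.069,0,-0.0555,0,0,0]])

```text
time_s: 10.48
position: [0.5459, 0.0691, 0.2295]
ee_rot: [[-0.101, -0.995, -0.001], [-0.995, 0.101, -0.005], [0.005, 0.0, -1.0]]
force: [-15.4, -19.7, 42.5]
gripper_width: 0.0121
```

```bash
python3 -c "
from h import *
arc([1.18,1.22,1.24])"
```

```text
t 10.4833 q 1.1509817163245517 r 0.16405153191506253 F [-15.4 -19.7  42.5] 0.012143494037617254
[ 0.   -0.29 -0.15]
1.18 [-0.0059, 0.0005, 0.0018]
1.22 [-0.0119, 0.0005, -0.0005]
1.24 [-0.0149, 0.0005, -0.0016]
```

Emit:
step_arm(increments=[[-0.001,0.001,-0.003,0,-0.3,0],[-0.003,0.001,-0.005,0,-0.3,0],[-0.005,0.001,-0.006,0,-0.3,0],[-0.0065,0.001,-0.006,0,-0.3,0],[-0.0065,0.001,-0.006,0,-0.3,0]])

```text
time_s: 10.9
position: [0.5448, 0.0767, 0.2354]
ee_rot: [[-0.1, -0.995, -0.002], [-0.995, 0.1, 0.001], [-0.0, 0.002, -1.0]]
force: [-2.0, 3.5, -9.9]
gripper_width: 0.0113
```

```bash
python3 - <<'E'
from h import *
from bench import env
arc([1.15])
S=env.grab_frame('scene');T=env.grab_frame('top')
c=np.hstack([cv2.resize(S['image'][100:240,290:450,::-1],None,fx=3,fy=3,interpolation=cv2.INTER_CUBIC),cv2.resize(T['image'][110:215,255:355,::-1],None,fx=3,fy=4,interpolation=cv2.INTER_CUBIC)])
cv2.imwrite('pics/p6.png',c)
E
```

```text
t 10.9 q 1.205840404617327 r 0.16669469828316097 F [-2.   3.5 -9.9] 0.011327783809155672
[ 0.09  0.02 -0.09]
1.15 [0.0059, -0.0014, 0.0097]
```

View pics/p6.png

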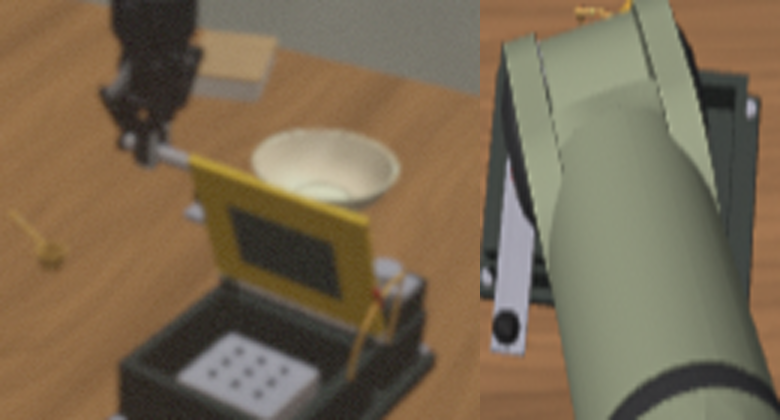

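```bash
python3 - <<'E'
from h import *
S=pickle.load(open('scene0.pkl','rb'))
c0=np.array([.5363,-.0235,.1])+np.array([.0985,.995,0])*.16;x=np.array([.995,-.0985,0]);n=np.array([.0985,.995,0])
for q in(1.0,1.1,1.15,1.2,1.25,1.3):
    e=lambda r,l:np.round((proj(S,c0+x*l-n*r*np.cos(q)+[0,0,r*np.sin(q)])-[290,100])*3,0)
    print(q,e(.16,.04),e(.165,.22),e(.16,-.03))
E
```

```text
1.0 [173. 189.] [350. 253.] [110. 166.]
1.1 [182. 175.] [360. 237.] [119. 152.]
1.15 [187. 169.] [364. 230.] [124. 146.]
1.2 [191. 162.] [369. 222.] [129. 140.]
1.25 [196. 157.] [374. 216.] [134. 134.]
1.3 [201. 151.] [379. 209.] [139. 129.]
```

The plate corners match a guard angle of about 1.19 rad. I'll nudge it a little higher and hold before easing down.

Emit:
step_arm(increments=[[-0.003,-0.001,-0.001,0,0,0],[-0.0054,-0.001,-0.0022,0,0,0],[-0.0054,-0.001,-0.0022,0,0,0],[-0.0054,-0.001,-0.0022,0,0,0]])

```text
time_s: 11.33
position: [0.5453, 0.0813, 0.2373]
ee_rot: [[-0.101, -0.995, -0.004], [-0.995, 0.101, -0.0], [0.001, 0.004, -1.0]]
force: [-6.9, 0.9, -7.3]
gripper_width: 0.0117
```

```bash
python3 - <<'E'
from h import *
from bench import env
arc([])
s=env.state();R=np.array(s['ee_rot']);p0=np.array([.5363,-.0235,.0797]);n=np.array([.0985,.995,0])
for q,r in((1.2,.167),(1.15,.1665),(1.1,.166),(1.05,.1657),(1.0,.1653),(.96,.165),(.93,.165)):
    print(q,np.round(R.T@(p0+n*(.16-r*np.cos(q))+[0,0,r*np.sin(q)]-s['position']),4))
E
```

```text
t 11.3333 q 1.23601481070028 r 0.16682488104393053 F [-6.9  0.9 -7.3] 0.011736082655155123
[ 0.22 -0.03 -0.12]
1.2 [ 0.0057 -0.0013  0.0019]
1.15 [ 0.0132 -0.0014  0.0056]
1.1 [ 0.0205 -0.0014  0.0096]
1.05 [ 0.0276 -0.0014  0.0138]
1.0 [ 0.0345 -0.0015  0.0185]
0.96 [ 0.0398 -0.0015  0.0224]
0.93 [ 0.0438 -0.0015  0.0253]
```

Easing down slowly.

Emit:
step_arm(increments=[[0.003,-0.001,0.001,0,0,0],[0.0057,-0.001,0.002,0,0,0],[0.0095,-0.001,0.0037,0,0,0],[0.013,-0.001,0.0056,0,0,0],[0.017,-0.001,0.0076,0,0,0],[0.0205,-0.001,0.0096,0,0,0],[0.024,-0.001,0.0117,0,0,0],[0.0276,-0.001,0.014,0,0,0],[0.031,-0.001,0.016,0,0,0],[0.0345,-0.001,0.0185,0,0,0]])

```text
time_s: 12.17
position: [0.5427, 0.0469, 0.2192]
ee_rot: [[-0.101, -0.995, -0.004], [-0.995, 0.101, 0.0], [0.0, 0.004, -1.0]]
force: [-5.6, 2.8, 1.1]
gripper_width: 0.0115
```

```bash
python3 - <<'E'
from h import *
from bench import env
arc([])
s=env.state();R=np.array(s['ee_rot']);p0=np.array([.5363,-.0235,.0797]);n=np.array([.0985,.995,0])
for q,r in((.97,.1655),(.94,.1652),(.93,.165)):
    print(q,np.round(R.T@(p0+n*(.16-r*np.cos(q))+[0,0,r*np.sin(q)]-s['position']),4))
E
```

```text
t 12.1667 q 1.0011603419049138 r 0.16565210338588288 F [-5.6  2.8  1.1] 0.011475056495579878
[ 0.22 -0.02 -0.12]
0.97 [ 0.0042 -0.0006  0.003 ]
0.94 [ 0.0081 -0.0006  0.0061]
0.93 [ 0.0093 -0.0006  0.0072]
```

Emit:
step_arm(increments=[[0.002,0,0.0015,0,0,0],[0.004,0,0.003,0,0,0],[0.006,0,0.0045,0,0,0],[0.008,0,0.006,0,0,0],[0.0095,0,0.007,0,0,0],[0.0095,0,0.007,0,0,0],[0.0095,0,0.007,0,0,0],[0.0095,0,0.007,0,0,0],[0.0095,0,0.007,0,0,0],[0.0095,0,0.007,0,0,0]])

```text
time_s: 13.0
position: [0.5413, 0.0373, 0.2125]
ee_rot: [[-0.101, -0.995, -0.005], [-0.995, 0.101, 0.0], [0.0, 0.005, -1.0]]
force: [-6.6, 1.4, 0.1]
gripper_width: 0.0116
```

```bash
python3 - <<'E'
from h import *
from bench import env
arc([])
S=env.grab_frame('scene');T=env.grab_frame('top');arc([])
c=np.hstack([cv2.resize(S['image'][100:240,290:450,::-1],None,fx=3,fy=3,interpolation=cv2.INTER_CUBIC),cv2.resize(T['image'][110:215,255:355,::-1],None,fx=3,fy=4,interpolation=cv2.INTER_CUBIC)])
cv2.imwrite('pics/p7.png',c)
c0=np.array([.5363,-.0235,.1])+np.array([.0985,.995,0])*.16;x=np.array([.995,-.0985,0]);n=np.array([.0985,.995,0])
for q in(.8,.9,.95,1.0,1.05):
    e=lambda r,l:np.round((proj(S,c0+x*l-n*r*np.cos(q)+[0,0,r*np.sin(q)])-[290,100])*3,0)
    print(q,e(.16,.04),e(.165,.22),e(.16,-.03))
E
```

```text
t 13.0 q 0.9301193931642666 r 0.16565929896239381 F [-6.6  1.4  0.1] 0.011571620188938035
[ 0.26 -0.02 -0.15]
t 13.1 q 0.9299323754159169 r 0.16566411921354518 F [-6.7  2.   0.4] 0.011532138325180755
[ 0.27 -0.03 -0.15]
0.8 [156. 220.] [332. 288.] [ 94. 196.]
0.9 [164. 204.] [341. 270.] [102. 181.]
0.95 [168. 197.] [345. 261.] [106. 173.]
1.0 [173. 189.] [350. 253.] [110. 166.]
1.05 [177. 182.] [355. 245.] [115. 159.]
```

View pics/p7.png

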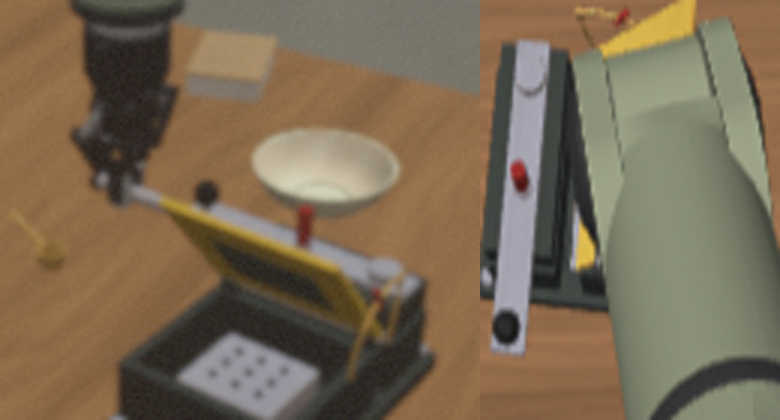

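The held guard reads about 0.91 rad: bar joint (164,203), collar (103,182), far corner (340,266). It is still, the pin is in, and the lever is at rest. Handing in.

```bash
python3 -c "
from bench import env
print(env.job_done());s=env.state();print(s['time_s'],s['position'],s['force'],s['gripper_width'])"
```

```text
the job is handed in; nothing more can be done
None
the job is handed in; nothing more can be done
```

The job is done and handed in at about 13 s of the 64 s allowed. The hand-in gave no verdict, so the results below are from my own checks.

- **Pin:** I took it from its rest and lowered it through the lever until the flange seated, with about 29 N upward at contact, then let go. The last pictures show it upright in the hole, the lever at rest and the basin and scoop unmoved. The glass dish and tray were not in those pictures, but the arm did not go near them after the pin was picked up.
- **Guard:** I gripped the side bar, raised it to about 1.22 rad and eased it down. I finished holding it still at about 0.93 rad by the arm's pose and 0.91 rad by the last picture. That is about 10 degrees below the balance point.
- **Disagreements:** The two cameras differed by up to about 7 mm, so I corrected with the arm's own readings. On the way up, the force on the tool briefly reached about 50 N because the arc I followed was a few millimetres too tight. I corrected it, and the final holding force was about 7 N.

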